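# Hold the frame joint square with the try square

### The job

Before the frame joint can be tacked, the blue sprung stud has to be held square to the aluminium plate. Pick up the steel try square by its thick stock (upper part only, so the fingers pass above the thin plate), lift it clear of the bench, then lay it flat in the corner of the jig and press it home, the stock's outer face flush against the plate's edge and the outer edge of the blade swinging the stud out until the end of the stock stops against the dark pivot block. Finish while still gripping the square and pressing it into the corner, touching both plate and stud; leave the other things on the bench where they are.

Things in the scene. Friction and masses are not known exactly. Their poses are not given: they have to be found in the camera images.
- square_stock (a point): centre of the stock of the loose steel try square (L-shaped, 240 g, lying flat); z up. Stock: 76 mm along x, 20 along y (outer face at y = +10), 16 thick; this point is 8 mm above its underside. Its +x end, at x = +38, carries the blade, which points to -y. Grasp across the 20 mm with the fingertips 8 to 10 mm above the bench
- square_corner (a point): outer corner of the same square, same axes: 37 mm along +x and 10 mm along +y from square_stock, 8 mm above the underside. The blade (18 mm wide, 2 mm thick, 7 to 9 mm above the underside) has its outer edge at x = 0 and its tip at y = -128 mm from here. It may be slid home 0 to 3 mm off the bench; pressing hard down adds friction. A steady push of about 8 N toward the plate and 4 N toward the stud keeps it home
- jig_corner (a point): inside corner of the fixed jig, at bench height; place and turn vary. Plate edge: plane y = 0 facing -y; face of the stud when square: plane x = 0 facing -x, stud running to -y. With the square home, flat on the bench, its axes are parallel to these (x along x), square_corner is right above this point and square_stock at x = -37, y = -10 mm
- plate_mid (a point): middle of the top of the aluminium plate fixed to the bench (172 mm along the jig's x, 60 along y, 6 mm thick); at x = -86, y = +30 mm from jig_corner, same axes
- stud_pivot (a point): pivot axis of the blue stud, at x = +13, y = -12 mm from jig_corner, at bench height. Stud: square tube 26 mm wide, 25 high, from 15 to 161 mm from the pivot, axes turn with it; strap and bolt head over the pivot up to 35 mm high. The dark fixed pivot block under it is 25 mm high, its face at jig x = +1 mm, y = -25 to +45, and stops the stock's end
- stud (a joint): angle of the blue stud about its upright pivot, rad: 0 is square to the plate, negative leans in toward the square's place (starts about -0.14 to -0.26, stop at -0.33), positive opens outward (stop at 0.06). A spring pulls it back to about -0.2 when let go; holding it square takes 2 to 5 N on the blade
- tape_loc (a point): centre of a loose roll of black tape, 58 mm wide, 19 mm high; a bystander
- nut_loc (a point): centre of a loose hexagon steel nut, 34 mm wide, 16 mm high; a bystander
- bar_loc (a point): centre of a loose plain round steel bar, 20 mm thick, 125 mm long, lying along its y; a bystander
- combination_pliers: loose pliers with red handles, 170 mm long, 12 mm high; a bystander
- soapstone: loose stick of white marking chalk, 75 mm long, 8 mm high; a bystander
Mind the look-alikes: they are no part of the job. What is shaped like the part that bears square_stock but orange is not meant.

How it is judged:
By the outcome, as a careful person would: the job done as asked, in the order asked, and still so for the second after the job is handed in, while the arm keeps its last pose, push and grip.
It also fails if it takes over 38 s, if anything falls off the work surface, if the arm or the gripper's body presses on something with over 40 N, if the wrist force passes 120 N, or if a joint passes its speed limit or range.

### The arm

A 7-joint arm with a two-finger parallel gripper is mounted at the origin on a cart in front of the work surface, level with it; the furniture and walls round the work are solid. World frame = base frame: x ahead of the robot, y to its left, z up, the work surface at z = 0. Lengths are in m, angles in rad, forces in N, time in s.
With the tool pointing down it reaches from about 0.4 to 0.875 m from the base axis. Payload 19.3 kg.
Tool frame: the origin (TCP) lies where the fingers leave the gripper's body, on its centre line; the fingertips stand bot.tip_reach ahead of it and the grasp point (between the pads) lies 54 mm ahead of it (bot.tip_reach is the distance from the TCP to the fingertips, in m); z points along the fingers, y is the line along which they close (so a half turn about z gives the same grasp; the last joint's range is limited). The gripper opens to 85 mm and grips with 20 to 120 N. Pads are 22 mm wide; open, the fingers measure 114 mm over their backs; the gripper's body (76 mm by 85 mm) begins 54 mm behind the grasp point. The pads swing forward as they close: fully open they stand 13 mm farther back than shut.
Start: joints at [-1.299, 0.521, -0.036, 1.599, 0.021, 1.021, -0.113], TCP at [0.21, 0.589, 0.304] pointing down, gripper open.
Joint ranges: [-2.91, 2.91], [-0.3, 2.13], [-1.5, 1.42], [0.17, 2.43], [-1.26, 4.41], [0.16, 1.93], [-2.52, 2.52]. Speed limits (rad/s): [1.89, 1.89, 2.39, 2.39, 3.01, 3.01, 3.01].

### API

Orientations are given as [roll, pitch, yaw] about the fixed x, y, z axes, in that order (R = Rz(yaw) Ry(pitch) Rx(roll)).
In Python, from workcell import bot gives the robot as it stands. The module is installed in compiled form; this text tells all that it offers.
- The arm moves only by the shell command python3 -m jog 'ROWS' [FORCE]. ROWS is JSON, a list that holds one entry, the list of rows, each a list of 7 numbers: the shift along the tool's x, y, z in mm, then the turn, a rotation vector about the tool's x, y, z in rad, then the opening, from 0 (shut) to 1 (fully open). In form: [[[tx, ty, tz, wx, wy, wz, fingers], ...]]. A call has 1 to 5 rows; each row shifts and turns the commanded pose from where the row before left it, along the tool's axes as they then stand; what a row does not reach is not made up. A row lasts 1/10 s, in which the tool goes at most 50 mm and 8.59 degrees, less where a joint would pass 70% of its speed; a pose out of reach is approached as far as the arm can. A call is refused whole if a number of a shift passes 50 or a number of a turn 0.15, either way. A call with a gripper value outside its range is refused whole. The fingers move at their own pace and stop on an object; FORCE is the grip in N (left out, the last holds). Time passes only in rows, so rows that do not move let the fingers close. It gives the time, the measured TCP pose, the force, the opening and the grip force at its end, in the units of the state.
- bot.observe(): the state, without advancing time (a new reading comes with each control period).
- bot.grab_frame(name): name is "scene" or "top" or "wrist"; returns a dict with "img" (384x512x3 uint8, red, green, blue), "intrinsics" (3x3 intrinsics, pixels), "R" (3x3) and "t" (3): a world point X has camera coordinates R X + t; the wrist camera has in their place "tool_from_camera" (4x4, takes a point from camera to tool coordinates, whose origin is the TCP and whose axes are the flange's). Camera axes: x right, y down, z forward; pixel columns grow to the right and rows downward; lengths in m; the calibration is good to about 2 mm. The wrist camera is an equidistant fisheye: a pixel r from the principal point sees the ray r / f radians off the axis. A picture is of the moment at which its call begins: read the wrist's pose just before it. There is no depth.
- bot.job_done(): hands the job in; it is judged then, once.
Trained networks look in a picture, given as the dict that the camera call returned (one of the last four; its "shot" number tells which), for a name from the list of things; names that differ only in an ending like _2 or _b are one class to them, and where a whole thing is asked for, a point or a joint stands for the part that bears it (a point fixed in the world has none). Each returns a list of dicts, best first, with "conf" (0 to 1); they miss things now and then, are a little off and sometimes report something else, mostly with a low value. They report only what shows in the picture. A call takes as long as a camera call. They do not tell look-alikes from the thing itself.
- bot.trace(query, picture): "region" (384x512 bool, what is visible of it).
- bot.spot_point(query, picture): "xyz" ([x, y, z] in m, in world coordinates, good to about 4 mm: a listed point, or the origin of a listed thing).
The state is a dict: "clock": time; "qpos": joint angles; "qd": joint speeds; "joint_efforts": joint torques, N m; "position": TCP position; "tool_rot": TCP orientation; "force": force on the tool from outside, world axes, zero at the start; "moment": the same for the moment, N m; "grip_width": finger opening in m; "finger_force": force on a finger pad.
Only numpy, scipy, OpenCV 4.12 (cv2) and the standard library are available. Lean on these libraries where they do the work, as an engineer would, in place of code of your own. Each camera call takes 0.05 s, during which the arm holds its last target. There are 200 camera calls.

## Working session

There is one attempt and no reset: what is moved stays moved. The work goes in short steps, Python scripts to look and compute and a shell command to move; the robot and the scene stay as the last step left them, time stands still between calls to the robot, and variables do not carry over. Pictures are saved under pics/ and viewed, at most 10 in all, crops included, and the job is handed in when it is done.

```bash
mkdir -p pics; cat > h.py <<'E'
import numpy as np,cv2
from workcell import bot
from scipy.spatial.transform import Rotation as Rot
def save(p,n,crop=None,s=1):
    im=p["img"][:,:,::-1]
    if crop: x0,y0,x1,y1=crop; im=im[y0:y1,x0:x1]
    cv2.imwrite("pics/"+n,cv2.resize(im,None,fx=s,fy=s,interpolation=cv2.INTER_CUBIC))
def proj(p,X):
    c=p["R"]@np.array(X)+p["t"]; u=p["intrinsics"]@c; return (u[:2]/u[2])
def ray(p,uv,z):
    d=np.linalg.inv(p["intrinsics"])@[uv[0],uv[1],1.]; d=p["R"].T@d; o=-p["R"].T@p["t"]
    return o+d*(z-o[2])/d[2]
E
python3 - <<'E'
from h import *
print(bot.tip_reach,{k:np.round(v,3) for k,v in bot.observe().items()})
for cam in("top","scene"):
    p=bot.grab_frame(cam); save(p,cam+"0.png",s=1.5)
    print(cam)
    for q in["square_stock","square_corner","jig_corner","plate_mid","stud_pivot","stud","tape_loc","nut_loc","bar_loc","combination_pliers","soapstone"]:
        for r in bot.spot_point(q,p)[:3]:
            print(q,round(r["conf"],2),np.round(r["xyz"],4),np.round(proj(p,r["xyz"])))
E
```

```text
0.0726 {'clock': np.float64(0.0), 'qpos': array([-1.299,  0.522, -0.036,  1.6  ,  0.021,  1.021, -0.113]), 'qd': array([ 0.002,  0.   , -0.   ,  0.   , -0.   ,  0.   ,  0.002]), 'joint_efforts': array([-0.0000e+00, -9.2711e+01,  1.9800e+00, -3.6992e+01,  1.8000e-02,
        8.0000e-03,  0.0000e+00]), 'position': array([0.209, 0.589, 0.303]), 'tool_rot': array([-3.14,  0.  ,  2.8 ]), 'force': array([-0.572,  0.408,  0.425]), 'moment': array([ 0.014,  0.05 , -0.   ]), 'finger_force': np.float64(0.0), 'grip_width': np.float64(0.085)}
top
square_stock 0.88 [0.3694 0.1554 0.0088] [201. 235.]
square_stock 0.71 [0.5409 0.2662 0.0121] [161. 170.]
square_corner 0.82 [0.3494 0.1896 0.0101] [188. 242.]
square_corner 0.79 [0.5484 0.2303 0.011 ] [175. 167.]
jig_corner 0.64 [ 0.6088 -0.0696  0.0019] [286. 148.]
stud_pivot 0.86 [ 0.5958 -0.08   -0.0013] [290. 153.]Traceback (most recent call last):
  File "<stdin>", line 7, in <module>
ValueError: it knows: bar_loc, combination_pliers, jig_corner, nut_loc, plate_mid, soapstone, square_corner, square_stock, stud_pivot, tape_loc
```

View pics/top0.png

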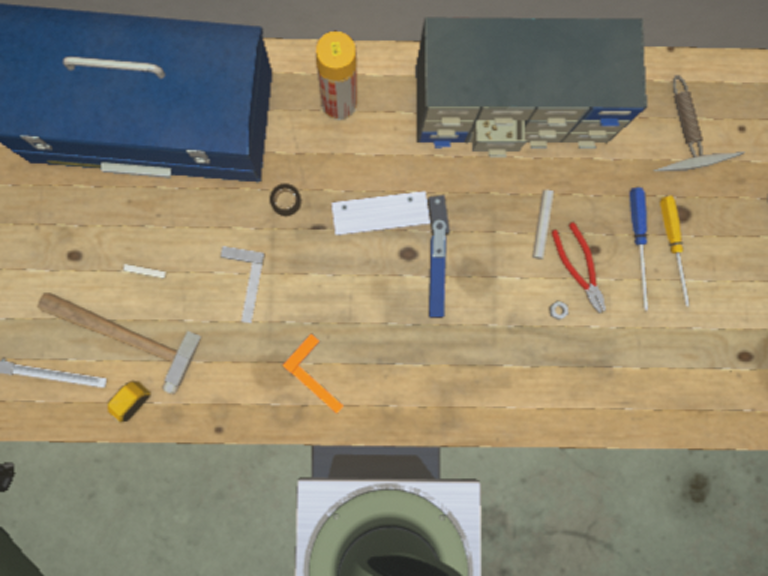

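The top picture shows two squares. The orange one is at (201,235) in the 384x512 frame and is the look-alike. The steel-grey one is at (161,170) and fits the description. The jig corner is near (286,148), with the blue stud below it. I'll confirm this in a crop.

```bash
python3 - <<'E'
from h import *
for cam in("top","scene"):
    p=bot.grab_frame(cam); save(p,cam+"1.png",s=1.5)
    if cam=="top": save(p,"crop1.png",(130,110,310,280),4)
    print(cam)
    for q in["square_stock","square_corner","jig_corner","plate_mid","stud_pivot","tape_loc","nut_loc","bar_loc","combination_pliers","soapstone"]:
        for r in bot.spot_point(q,p)[:2]:
            print(q,round(r["conf"],2),np.round(r["xyz"],4),np.round(proj(p,r["xyz"])))
    for q,z in(("square_stock",.012),("plate_mid",.006),("stud",.025)):
        for r in bot.trace(q,p)[:2]:
            m=r["region"].astype(np.uint8); c=max(cv2.findContours(m,0,1)[0],key=cv2.contourArea)
            print(q,round(r["conf"],2),m.sum(),[np.round(ray(p,v,z)[:2],3).tolist() for v in cv2.boxPoints(cv2.minAreaRect(c))])
E
```

```text
top
square_stock 0.71 [0.3705 0.1555 0.0083] [201. 235.]
square_stock 0.58 [0.5418 0.2699 0.0147] [160. 169.]
square_corner 0.84 [0.5468 0.2295 0.0071] [175. 168.]
square_corner 0.65 [0.343  0.1892 0.0082] [188. 245.]
jig_corner 0.68 [ 0.6084 -0.07   -0.001 ] [286. 148.]
plate_mid 0.96 [0.6225 0.022  0.0072] [253. 142.]
stud_pivot 0.7 [ 0.5967 -0.0798 -0.0035] [290. 153.]
tape_loc 0.7 [0.6447 0.1934 0.0096] [190. 133.]
nut_loc 0.44 [ 0.453  -0.2977  0.0078] [371. 206.]
bar_loc 0.63 [ 0.6073 -0.2702  0.0136] [361. 149.]
combination_pliers 0.97 [ 0.5267 -0.345  -0.0026] [387. 180.]
combination_pliers 0.58 [ 0.4553 -0.2952  0.0047] [370. 205.]
square_stock 0.93 547 [[0.432, 0.317], [0.559, 0.301], [0.547, 0.224], [0.42, 0.241]]
plate_mid 0.71 1375 [[0.643, 0.108], [0.665, -0.063], [0.604, -0.07], [0.582, 0.1]]
stud 0.87 671 [[0.606, -0.066], [0.607, -0.096], [0.435, -0.096], [0.435, -0.067]]
scene
square_stock 0.83 [0.3683 0.1581 0.0076] [190. 202.]
square_stock 0.74 [0.5424 0.2669 0.0088] [210. 163.]
square_corner 0.57 [0.3471 0.1861 0.0082] [177. 200.]
square_corner 0.52 [0.5492 0.227
[... 274 characters left out ...]
66] [249. 160.]
nut_loc 0.71 [ 0.4509 -0.2998  0.0076] [340. 269.]
bar_loc 0.74 [0.5466 0.2268 0.0067] [220. 168.]
bar_loc 0.51 [ 0.6028 -0.2758  0.0106] [367. 234.]
combination_pliers 0.56 [ 0.5296 -0.3451 -0.0014] [374. 265.]
soapstone 0.63 [ 0.511   0.4423 -0.003 ] [168. 149.]
square_stock 0.66 350 [[0.346, 0.195], [0.4, 0.142], [0.315, 0.042], [0.265, 0.092]]
square_stock 0.49 200 [[0.542, 0.308], [0.583, 0.279], [0.527, 0.211], [0.488, 0.239]]
plate_mid 0.95 681 [[0.574, 0.093], [0.638, 0.13], [0.658, -0.047], [0.597, -0.076]]
plate_mid 0.32 265 [[0.466, 0.332], [0.59, 0.305], [0.537, 0.221], [0.42, 0.249]]
stud 0.96 624 [[0.426, -0.068], [0.615, -0.069], [0.59, -0.114], [0.408, -0.11]]
```

View pics/crop1.png

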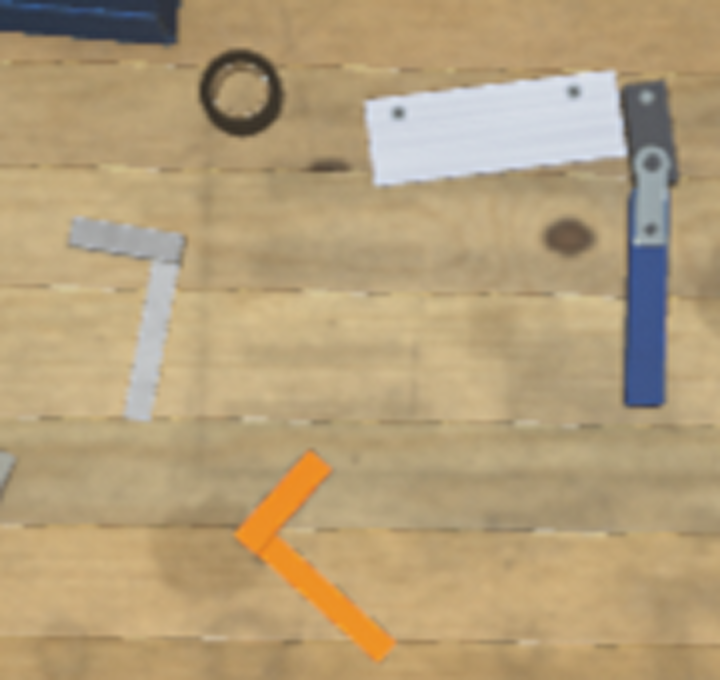

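View pics/scene1.png

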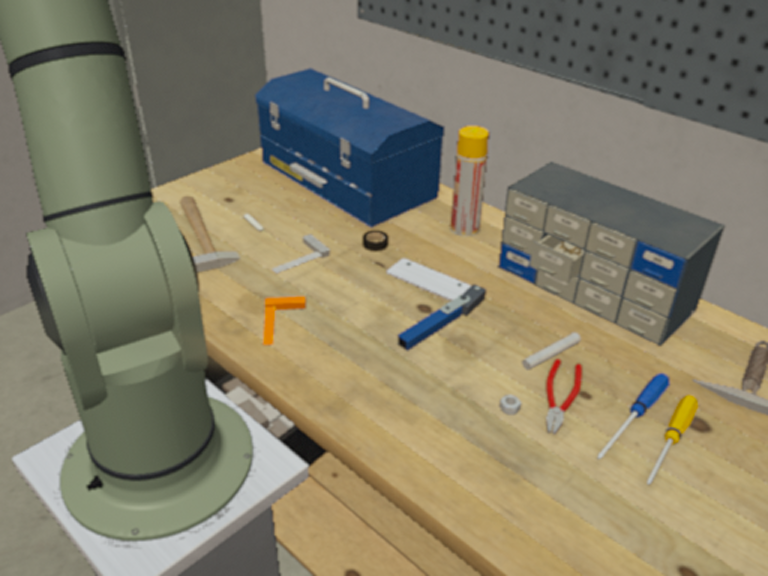

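The crop confirms it: the grey steel square has its stock at crop (125,240) and its corner at (183,237). The orange look-alike is at (315,560). In the scene picture the same steel square is at (315,250). I'll move above it now and refine with the wrist camera.

```bash
python3 -m jog '[[[-42,-19,10,0,0,0,1],[-42,-19,10,0,0,0,1],[-42,-19,10,0,0,0,1],[-42,-19,10,0,0,0,1],[-42,-19,10,0,0,0,1]]]'
python3 -m jog '[[[-42,-19,10,0,0,0,1],[-42,-19,10,0,0,0,1],[-42,-19,10,0,0,0,1],[-42,-19,10,0,0,0,1],[-42,-19,10,0,0,0,1]]]'
python3 -m jog '[[[0,0,0,0,0,0.137,1],[0,0,0,0,0,0.137,1],[0,0,0,0,0,0.137,1],[0,0,0,0,0,0.137,1],[0,0,0,0,0,0.137,1]]]'
python3 -m jog '[[[0,0,0,0,0,0.137,1],[0,0,0,0,0,0.137,1],[0,0,0,0,0,0.137,1],[0,0,0,0,0,0.137,1],[0,0,0,0,0,0.137,1]]]'
python3 -m jog '[[[0,0,0,0,0,0,0.7],[0,0,0,0,0,0,0.7]]]'
cat >> h.py <<'E'
def wpose(s=None):
    s=s or bot.observe(); T=np.eye(4); T[:3,:3]=Rot.from_euler("xyz",s["tool_rot"]).as_matrix(); T[:3,3]=s["position"]; return T
def wray(p,T,uv,z):
    K=p["intrinsics"]; a=np.array([(uv[0]-K[0,2])/K[0,0],(uv[1]-K[1,2])/K[1,1]]); th=np.linalg.norm(a)+1e-12
    d=np.r_[a/th*np.sin(th),np.cos(th)]; C=T@p["tool_from_camera"]; d=C[:3,:3]@d; o=C[:3,3]; return o+d*(z-o[2])/d[2]
def wproj(p,T,X):
    c=(np.linalg.inv(T@p["tool_from_camera"])@np.r_[X,1])[:3]; th=np.arctan2(np.hypot(*c[:2]),c[2]); K=p["intrinsics"]
    a=c[:2]/np.hypot(*c[:2])*th; return np.array([a[0]*K[0,0]+K[0,2],a[1]*K[1,1]+K[1,2]])
E
python3 - <<'E'
from h import *
s=bot.observe(); T=wpose(s); print(s["position"],s["tool_rot"],s["qpos"])
p=bot.grab_frame("wrist"); save(p,"w1.png",s=1.5); np.savez("w1.npz",T=T,img=p["img"],K=p["intrinsics"],C=p["tool_from_camera"])
print(np.round(p["tool_from_camera"],3),p["intrinsics"])
for q in["square_stock","square_corner"]:
    for r in bot.spot_point(q,p)[:2]: print(q,round(r["conf"],2),np.round(r["xyz"],4),np.round(wproj(p,T,r["xyz"])))
E
```

```text
clock: 2.2
position: [0.3766, 0.4276, 0.2537]
tool_rot: [3.141, 0.0, 2.8]
force: [1.6, 0.0, -1.0]
grip_width: 0.0854
finger_force: 0.0
clock: 2.7
position: [0.5427, 0.2676, 0.2036]
tool_rot: [3.141, 0.0, 2.8]
force: [-0.0, 1.9, 0.1]
grip_width: 0.0854
finger_force: 0.0
clock: 3.2
position: [0.5416, 0.2691, 0.2039]
tool_rot: [3.141, -0.0, 2.109]
force: [0.2, 1.0, -0.4]
grip_width: 0.0854
finger_force: 0.0
clock: 3.7
position: [0.5415, 0.2691, 0.204]
tool_rot: [3.142, -0.0, 1.424]
force: [-0.2, 0.3, -0.2]
grip_width: 0.0855
finger_force: 0.0
clock: 3.9
position: [0.5414, 0.2692, 0.2039]
tool_rot: [3.142, 0.0, 1.434]
force: [0.1, 0.1, -0.8]
grip_width: 0.0603
finger_force: 0.0
[0.54144051 0.26922418 0.20385552] [3.14153351e+00 1.86008261e-04 1.43427833e+00] [-0.81017995  0.64308683  0.37137386  1.7566337  -0.30808588  0.79957343
 -0.42630245]
[[-0.001 -0.949 -0.314  0.081]
 [ 1.    -0.001  0.001 -0.   ]
 [-0.001 -0.314  0.949 -0.07 ]
 [ 0.     0.     0.     1.   ]] [[297.31863964   0.         251.45061641]
 [  0.         297.31863964 192.82800187]
 [  0.           0.           1.        ]]
square_stock 0.95 [0.5416 0.2646 0.007 ] [252. 190.]
square_stock 0.62 [0.3682 0.157  0.0058] [122. 293.]
square_corner 0.91 [0.5509 0.2296 0.01  ] [267. 224.]
square_corner 0.87 [0.3456 0.1917 0.0081] [ 96. 271.]
```

View pics/w1.png

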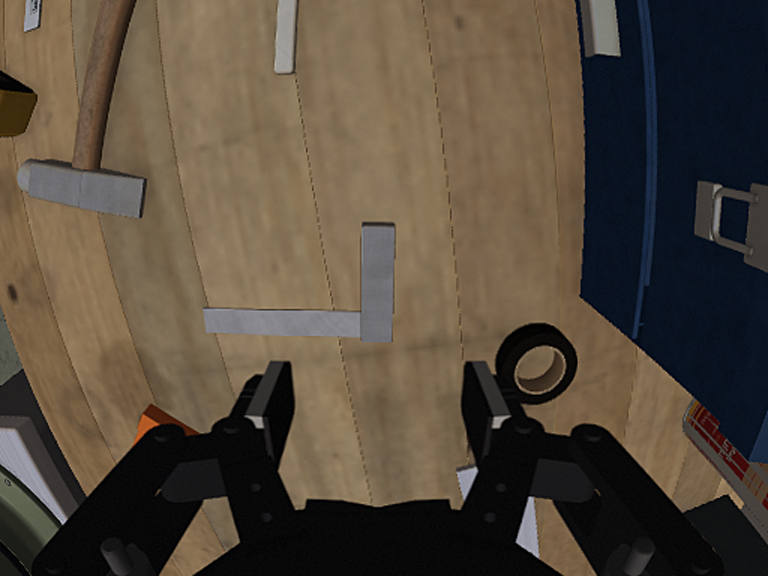

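The wrist view shows the steel square's stock at (252,188) and its corner at (261,227), in unscaled pixels. The tape is to the right and clear of the fingers. I'll fit the square exactly, then look at the jig from above before grasping.

```bash
cat >> h.py <<'E'
def sq_fit(p,T,q="square_stock",z=.016,near=None):
    for r in bot.trace(q,p)[:3]:
        m=r["region"].astype(np.uint8); c=max(cv2.findContours(m,0,1)[0],key=cv2.contourArea)[:,0]
        W=np.array([wray(p,T,v,z)[:2] for v in c])
        box=cv2.boxPoints(cv2.minAreaRect((W*1000).astype(np.float32)))
        print(q,round(r["conf"],2),m.sum(),np.round(box,1).tolist())
E
python3 - <<'E'
from h import *
T=wpose(); p=bot.grab_frame("wrist"); sq_fit(p,T)
# stock-only: upright strips; edges in rectified top-down map at z=16mm
def rect(z,x0,x1,y0,y1,s=.0005):
    g=np.array([[wproj(p,T,[x,y,z]) for y in np.arange(y1,y0,-s)] for x in np.arange(x1,x0,-s)],np.float32)
    return cv2.remap(p["img"],g[...,0],g[...,1],cv2.INTER_CUBIC)
im=rect(.016,.40,.58,.20,.33); cv2.imwrite("pics/rect1.png",cv2.resize(im[:,:,::-1],None,fx=1.6,fy=1.6))
E
```

```text
square_stock 0.81 311 [[322.29998779296875, 182.60000610351562], [329.8999938964844, 164.0], [375.29998779296875, 182.60000610351562], [367.70001220703125, 201.1999969482422]]
square_stock 0.79 3596 [[422.5, 247.89999389648438], [545.0999755859375, 229.10000610351562], [556.7000122070312, 305.0], [434.20001220703125, 323.79998779296875]]
```

View pics/rect1.png

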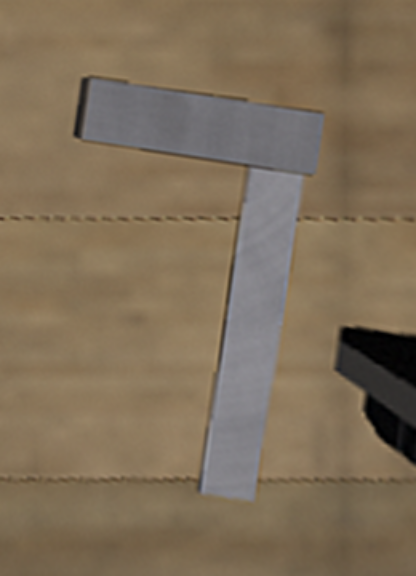

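```bash
python3 -m jog '[[[-50,0,0,0,0,0,0.7],[-50,0,0,0,0,0,0.7],[-50,0,0,0,0,0,0.7],[-50,0,0,0,0,0,0.7]]]'
python3 -m jog '[[[-50,0,0,0,0,0,0.7],[-50,0,0,0,0,0,0.7],[-50,0,0,0,0,0,0.7],[-50,0,0,0,0,0,0.7],[0,0,0,0,0,0,0.7]]]'
python3 - <<'E'
from h import *
s=bot.observe(); T=wpose(s); print(s["position"],s["tool_rot"])
p=bot.grab_frame("wrist"); 
for q in["jig_corner","plate_mid","stud_pivot"]:
    for r in bot.spot_point(q,p)[:1]: print(q,round(r["conf"],2),np.round(r["xyz"],4))
sq_fit(p,T,"plate_mid",.006); sq_fit(p,T,"stud",.025)
def rect(z,x0,x1,y0,y1,s=.0005):
    g=np.array([[wproj(p,T,[x,y,z]) for y in np.arange(y1,y0,-s)] for x in np.arange(x1,x0,-s)],np.float32)
    return cv2.remap(p["img"],g[...,0],g[...,1],cv2.INTER_CUBIC)
im=rect(.006,.42,.68,-.14,.12); cv2.imwrite("pics/rect2.png",cv2.resize(im[:,:,::-1],None,fx=1.15,fy=1.15))
E
```

```text
clock: 4.55
position: [0.5128, 0.0692, 0.2041]
tool_rot: [3.141, -0.0, 1.431]
force: [1.9, -0.2, -0.0]
grip_width: 0.0596
finger_force: 0.0
clock: 5.05
position: [0.4837, -0.1339, 0.2044]
tool_rot: [3.141, 0.002, 1.421]
force: [0.3, 1.7, 1.0]
grip_width: 0.0596
finger_force: 0.0
[ 0.48366241 -0.13385523  0.20443253] [3.14063985e+00 2.26437207e-03 1.42147725e+00]
jig_corner 0.91 [ 6.056e-01 -6.600e-02 -4.000e-04]
plate_mid 0.66 [0.6218 0.0206 0.0074]
stud_pivot 0.8 [ 0.5944 -0.0814 -0.0034]
plate_mid 0.95 5499 [[589.4000244140625, 29.299999237060547], [603.2000122070312, -69.9000015258789], [665.2999877929688, -61.29999923706055], [651.5, 37.900001525878906]]
stud 0.84 5860 [[434.8999938964844, -92.5999984741211], [607.9000244140625, -96.5], [608.5999755859375, -69.19999694824219], [435.6000061035156, -65.30000305175781]]
```

View pics/rect2.png

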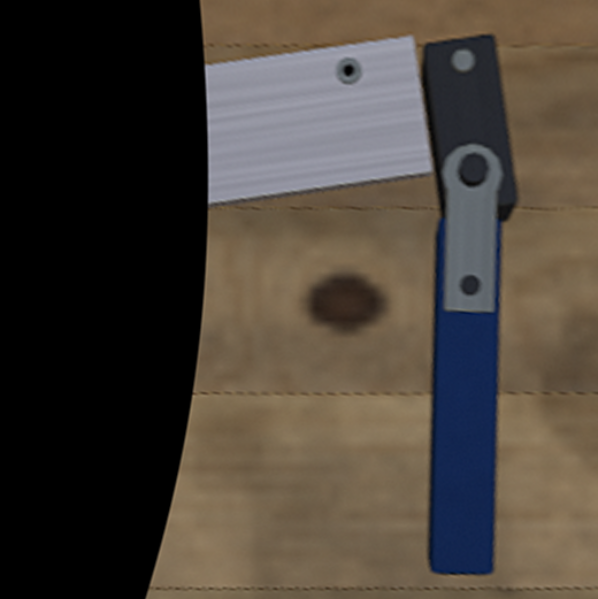

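The rectified views give these poses:
- **Jig:** the corner is at about (0.6045, -0.068) and the jig's x axis has yaw -1.432. The plate's lower edge runs from (208,204) to (431,172), and the blue stud leans left.
- **Square:** the stock centre is at (0.5407, 0.2666) with yaw -1.715. Its corners in the picture are (90,77), (323,111), (317,175) and (82,140).

Next I'll go back and grasp.

```bash
python3 -m jog '[[[50,0,0,0,0,0,0.5],[50,0,0,0,0,0,0.5],[50,0,0,0,0,0,0.5],[50,0,0,0,0,0,0.5]]]' >/dev/null
python3 -m jog '[[[50,0,0,0,0,0,0.5],[50,0,0,0,0,0,0.5],[50,0,0,0,0,0,0.5],[47,0,0,0,0,0.007,0.5],[0,0,0,0,0,0,0.5]]]'
python3 -m jog '[[[0,0,30,0,0,0,0.5],[0,0,30,0,0,0,0.5],[0,0,25,0,0,0,0.5],[0,0,15,0,0,0,0.5],[0,0,0,0,0,0,0.5]]]'
python3 - <<'E'
from h import *
s=bot.observe(); T=wpose(s); p=bot.grab_frame("wrist"); save(p,"w2.png",(60,60,460,384),2)
print(s["position"],s["tool_rot"],[np.round(r["xyz"],4) for r in bot.spot_point("square_stock",p)[:2]])
E
```

```text
clock: 6.25
position: [0.5396, 0.2745, 0.2032]
tool_rot: [-3.141, -0.002, 1.433]
force: [-0.8, -1.1, -0.1]
grip_width: 0.0428
finger_force: 0.0
clock: 6.75
position: [0.54, 0.2664, 0.1023]
tool_rot: [-3.139, 0.002, 1.424]
force: [0.5, -0.1, 0.6]
grip_width: 0.0427
finger_force: 0.0
[0.5400292  0.26638588 0.10228377] [-3.13940122e+00  1.71239428e-03  1.42399543e+00] [array([0.5439, 0.2646, 0.0087])]
```

View pics/w2.png

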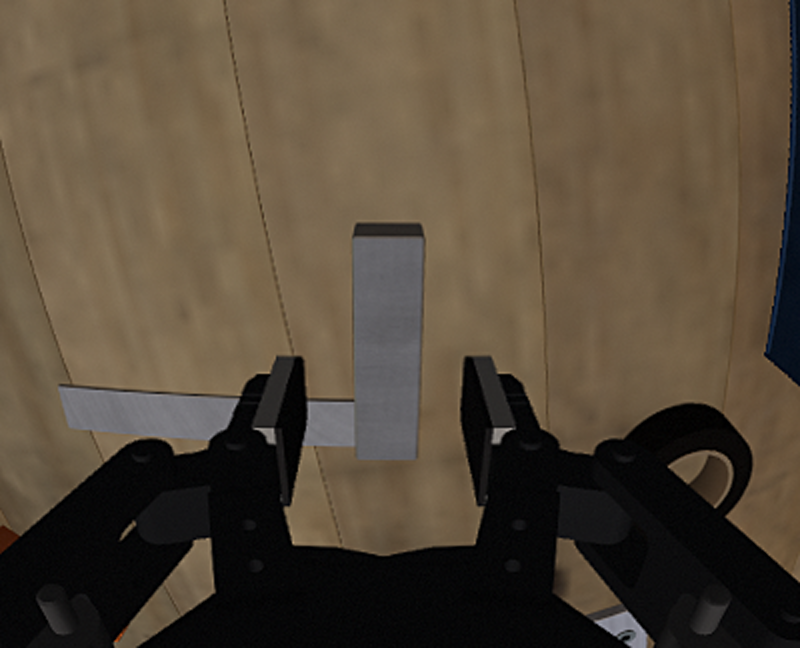

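The stock is midway between the fingers: pads at x≈300 and 465, stock from 353 to 424 in the crop. The blade stays clear beside the left finger. I'll shift 3 mm away from the blade, then descend and close.

```bash
python3 -m jog '[[[3,0.5,10,0,0,0,0.5],[0,0,8,0,0,0,0.5],[0,0,3,0,0,0,0.5],[0,0,0,0,0,0,0.5]]]'
python3 -m jog '[[[0,0,0,0,0,0,0],[0,0,0,0,0,0,0],[0,0,0,0,0,0,0],[0,0,0,0,0,0,0],[0,0,0,0,0,0,0]]]' 80
```

```text
clock: 7.25
position: [0.5419, 0.2688, 0.0824]
tool_rot: [-3.141, 0.001, 1.423]
force: [0.2, 0.3, 0.1]
grip_width: 0.0424
finger_force: 0.0
clock: 7.75
position: [0.5422, 0.2689, 0.0835]
tool_rot: [3.141, -0.0, 1.423]
force: [-1.7, -0.4, 5.3]
grip_width: 0.0167
finger_force: 78.2
```

```bash
python3 -m jog '[[[0,0,-6,0,0,0,0],[0,0,-15,0,0,0,0],[0,0,-20,0,0,0,0],[0,0,-15,0,0,0,0],[0,0,0,0,0,0,0]]]'
python3 - <<'E'
from h import *
s=bot.observe(); T=wpose(s); p=bot.grab_frame("wrist"); save(p,"w3.png",(60,60,460,384),2)
print(s["position"],s["tool_rot"],s["force"],s["moment"])
q=bot.grab_frame("scene"); save(q,"s3.png",(150,90,350,240),4)
E
```

```text
clock: 8.25
position: [0.5429, 0.2694, 0.1415]
tool_rot: [3.139, -0.002, 1.423]
force: [-0.7, 0.3, -2.8]
grip_width: 0.0165
finger_force: 78.6
[0.54294713 0.26940961 0.14149099] [ 3.13884029e+00 -2.32239095e-03  1.42273262e+00] [-0.69271737  0.29222063 -2.76982689] [-0.00670986 -0.04040216  0.04460608]
```

View pics/w3.png

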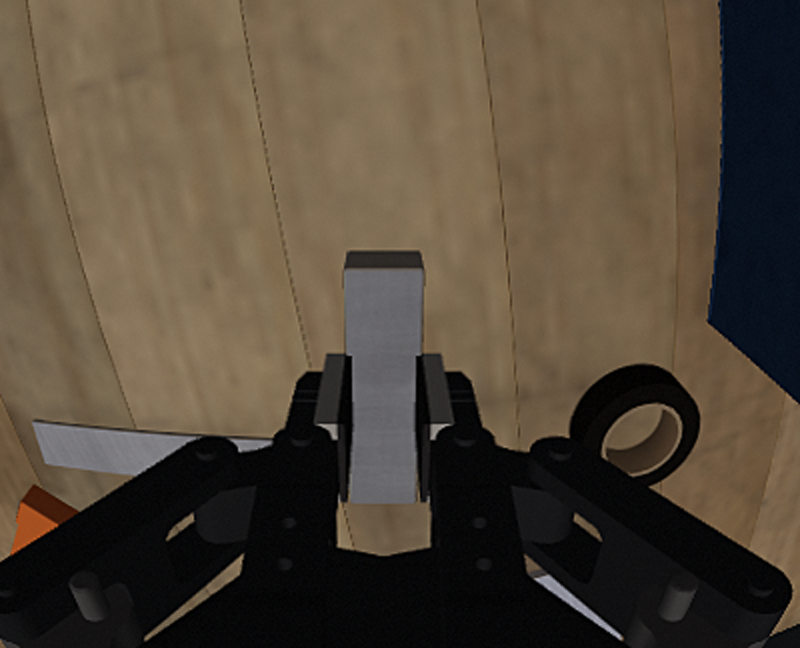

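The square is held level between the pads and clear of the bench; the stock spans (345,255) to (420,500) in the crop, and the blade is at the left. Next I'll carry it to a stand-off in front of the jig corner, turn it to the jig yaw, and measure.

```bash
python3 -m jog '[[[-20,5,0,0,0,0,0],[-40,11,0,0,0,0,0],[-48,12,0,0,0,0,0],[-48,12,0,0,0,0,0],[-45,11,0,0,0,0,0]]]' >/dev/null
python3 -m jog '[[[-36,9,0,0,0,0,0],[-18,5,0,0,0,-0.06,0],[0,0,0,0,0,-0.12,0],[0,0,0,0,0,-0.107,0],[0,0,0,0,0,0,0]]]'
python3 -m jog '[[[0,0,0,0,0,0,0],[0,0,0,0,0,0,0]]]'
python3 - <<'E'
from h import *
s=bot.observe(); T=wpose(s); p=bot.grab_frame("wrist")
print(s["position"],s["tool_rot"])
for q in["jig_corner","plate_mid","stud_pivot","square_stock","square_corner"]:
    for r in bot.spot_point(q,p)[:1]: print(q,round(r["conf"],2),np.round(r["xyz"],4))
sq_fit(p,T,"plate_mid",.006); sq_fit(p,T,"stud",.025)
def rect(z,x0,x1,y0,y1,s=.0005):
    g=np.array([[wproj(p,T,[x,y,z]) for y in np.arange(y1,y0,-s)] for x in np.arange(x1,x0,-s)],np.float32)
    return cv2.remap(p["img"],g[...,0],g[...,1],cv2.INTER_CUBIC)
im=rect(.006,.42,.68,-.12,.18); cv2.imwrite("pics/rect3.png",cv2.resize(im[:,:,::-1],None,fx=1.15,fy=1.15))
E
```

```text
clock: 9.35
position: [0.5683, 0.0069, 0.1382]
tool_rot: [-3.14, -0.0, 1.711]
force: [0.1, -0.1, -3.2]
grip_width: 0.0165
finger_force: 78.6
clock: 9.55
position: [0.5686, 0.0073, 0.1386]
tool_rot: [-3.141, 0.0, 1.707]
force: [-0.2, -0.7, -2.0]
grip_width: 0.0166
finger_force: 78.6
[0.5685518  0.00732952 0.13857892] [-3.14104719e+00  3.54974282e-05  1.70740162e+00]
plate_mid 0.76 [0.6199 0.0219 0.0073]
square_stock 0.77 [0.3679 0.1558 0.0081]
square_corner 0.62 [ 0.5866 -0.0281  0.0673]
plate_mid 0.6 14617 [[580.2999877929688, 101.30000305175781], [603.9000244140625, -57.099998474121094], [664.2000122070312, -48.099998474121094], [640.5999755859375, 110.30000305175781]]
stud 0.68 1275 [[561.2999877929688, -96.0], [601.0, -96.80000305175781], [601.4000244140625, -73.5999984741211], [561.7000122070312, -72.9000015258789]]
```

View pics/rect3.png

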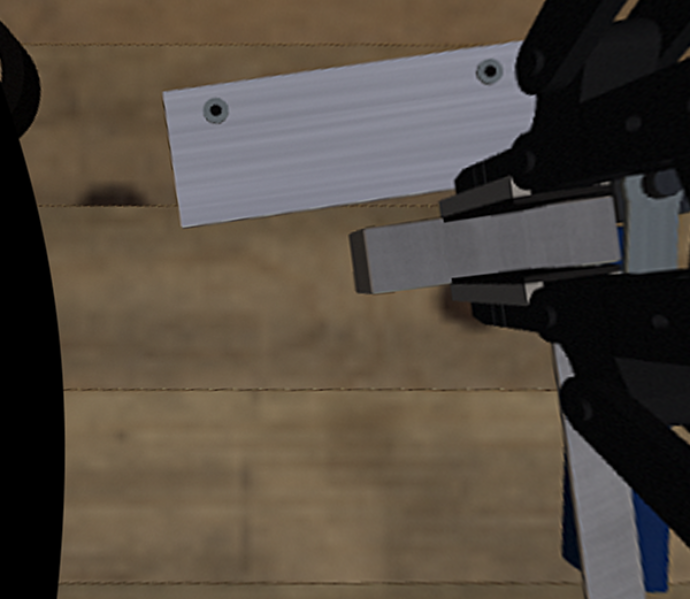

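The plate edge line confirms the jig at yaw -1.431, with the corner at about (0.605, -0.069). From here home is 41 mm along tool -x and about 16 mm along tool +y. I'll go down to about 2 mm off the bench, approach the plate first with a gap left, then push the stud.

```bash
python3 -m jog '[[[0,0,12,0,0,0,0],[0,0,20,0,0,0,0],[0,0,14,0,0,0,0],[0,0,6,0,0,0,0],[0,0,0,0,0,0,0]]]'
python3 -m jog '[[[-3,4,0,0,0,0,0],[-8,5,0,0,0,0,0],[-8,3,0,0,0,0,0],[-6,0,0,0,0,0,0],[0,0,0,0,0,0,0]]]'
python3 -c "
from h import *
s=bot.observe();T=wpose(s);print(s['position'],s['tool_rot']);print('f tool',T[:3,:3].T@s['force'],'m',T[:3,:3].T@s['moment'])"
```

```text
clock: 10.45
position: [0.5683, 0.007, 0.0859]
tool_rot: [-3.14, 0.0, 1.71]
force: [1.2, -0.2, -2.6]
grip_width: 0.017
finger_force: 78.6
clock: 10.95
position: [0.5842, -0.0174, 0.0871]
tool_rot: [3.141, 0.001, 1.708]
force: [0.2, -0.4, -3.5]
grip_width: 0.0167
finger_force: 78.6
[ 0.58420959 -0.01738106  0.08709876] [3.14126710e+00 5.31642869e-04 1.70813949e+00]
f tool [-0.38147681  0.16842966  3.48266304] m [-0.0158308  -0.02715547  0.03764314]
```

```bash
python3 -m jog '[[[-4,0,1,0,0,0,0],[-4,1,1,0,0,0,0],[-3,1,0,0,0,0,0],[0,0,0,0,0,0,0],[0,0,0,0,0,0,0]]]'
python3 -m jog '[[[-1,1,0,0,0,0,0],[-1,1,0,0,0,0,0],[0,0,0,0,0,0,0]]]'
cat > f.py <<'E'
from h import *
s=bot.observe();T=wpose(s);print(s['clock'],s['position'],s['tool_rot'][2]);print('f tool',np.round(T[:3,:3].T@s['force'],1),'m',np.round(T[:3,:3].T@s['moment'],2))
d=np.array([.5897,-.0313])-s['position'][:2]; print('to home tool mm',1000*(T[:2,:2].T@d))
E
python3 f.py
```

```text
clock: 11.45
position: [0.5876, -0.0265, 0.0849]
tool_rot: [3.142, 0.0, 1.71]
force: [-0.0, 0.2, -3.2]
grip_width: 0.017
finger_force: 78.6
clock: 11.75
position: [0.5897, -0.0281, 0.0848]
tool_rot: [-3.141, -0.0, 1.71]
force: [-2.6, 2.7, -2.8]
grip_width: 0.0172
finger_force: 78.7
11.75 [ 0.5896507  -0.02810757  0.08481446] 1.7099468040276404
f tool [ 3.  -2.2  2.8] m [0.57 0.64 0.11]
to home tool mm [-3.1684131  -0.39397067]
```

```bash
python3 -m jog '[[[-1,0.5,0,0,0,0,0],[-1,0,0,0,0,0,0],[0,0,0,0,0,0,0]]]' >/dev/null; python3 f.py
python3 -m jog '[[[-1,0.5,0,0,0,0,0],[-0.5,0,0,0,0,0,0],[0,0,0,0,0,0,0]]]'>/dev/null; python3 f.py
```

```text
12.05 [ 0.59001952 -0.03003683  0.08467152] 1.709845099061055
f tool [ 3.3 -4.6  2.7] m [0.98 0.76 0.17]
to home tool mm [-1.2066943  -0.49151256]
12.35 [ 0.59035041 -0.03114745  0.08451455] 1.710158339556279
f tool [ 4.6 -6.2  1.9] m [1.34 1.07 0.09]
to home tool mm [-0.06071691 -0.66529235]
```

```bash
python3 -m jog '[[[-1,0.5,0,0,0,0,0],[0,0,0,0,0,0,0]]]' >/dev/null; python3 f.py
python3 -m jog '[[[-1,0.3,0,0,0,0,0],[0,0,0,0,0,0,0],[0,0,0,0,0,0,0]]]'>/dev/null; python3 f.py
python3 - <<'E'
from h import *
for c in("top","wrist"):
    s=bot.observe(); T=wpose(s); p=bot.grab_frame(c)
    for q in("stud","plate_mid"):
        if c=="wrist": sq_fit(p,T,q,.025 if q=="stud" else .006)
        else:
            for r in bot.trace(q,p)[:1]:
                m=r["region"].astype(np.uint8); k=max(cv2.findContours(m,0,1)[0],key=cv2.contourArea)
                print(q,round(r["conf"],2),m.sum(),[np.round(ray(p,v,.025 if q=="stud" else .006)[:2],3).tolist() for v in cv2.boxPoints(cv2.minAreaRect(k))])
    save(p,"e_"+c+".png",(200,100,360,230) if c=="top" else None,4 if c=="top" else 1.5)
E
```

```text
12.55 [ 0.59055947 -0.03152152  0.08441716] 1.7105063751482228
f tool [ 8.8 -8.7  0.1] m [1.9  1.94 0.1 ]
to home tool mm [ 0.33905061 -0.82024092]
12.85 [ 0.59064205 -0.03180845  0.08431194] 1.7110133316314773
f tool [ 11.9 -10.8  -0.5] m [2.28 2.77 0.17]
to home tool mm [ 0.63512081 -0.86172776]
plate_mid 0.89 618 [[0.639, 0.108], [0.652, 0.022], [0.597, 0.015], [0.584, 0.1]]
stud 0.97 3339 [[434.1000061035156, -74.4000015258789], [439.5, -116.30000305175781], [524.2999877929688, -105.4000015258789], [518.9000244140625, -63.400001525878906]]
plate_mid 0.84 29075 [[580.5, 101.5], [604.0, -61.099998474121094], [664.2000122070312, -52.400001525878906], [640.7999877929688, 110.19999694824219]]
```

View pics/e_top.png

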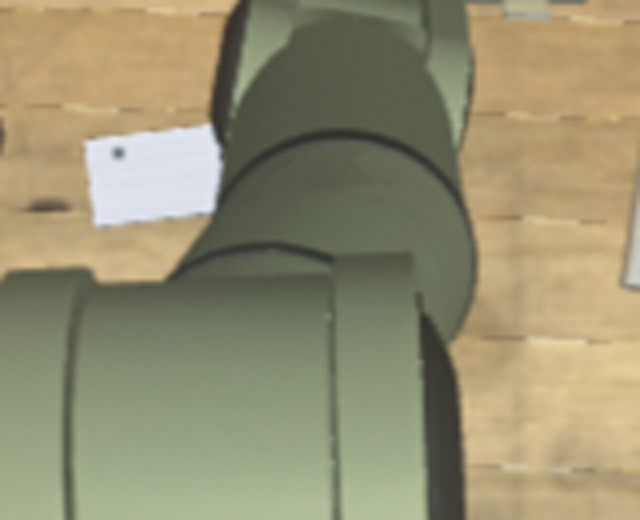

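Force on the tool is now about 12 N along x, where the stock's end has met the block, and about 11 N along y against the plate. Motion has stalled in both directions. The top view is blocked by the arm, so I'll check squareness numerically in the wrist view.

```bash
python3 f.py; python3 - <<'E'
from h import *
s=bot.observe(); T=wpose(s); p=bot.grab_frame("wrist")
J=np.array([[np.cos(-1.431),np.sin(-1.431)],[-np.sin(-1.431),np.cos(-1.431)]]); c0=np.array([.605,-.069])
hls=cv2.cvtColor(p["img"],cv2.COLOR_RGB2HSV)
def edges(q,z):
    for r in bot.trace(q,p)[:2]:
        m=r["region"].astype(np.uint8); k=max(cv2.findContours(m,0,cv2.CHAIN_APPROX_NONE)[0],key=cv2.contourArea)[:,0]
        W=np.array([J@(wray(p,T,v,z)[:2]-c0) for v in k])*1000
        print(q,round(r["conf"],2),m.sum(),W.min(0).round(1),W.max(0).round(1))
        yield m,W
for m,W in edges("stud",.025):
    for y in range(-175,-30,15):
        w=W[abs(W[:,1]-y)<2]
        if len(w): print(y,w[:,0].min().round(1),w[:,0].max().round(1))
for m,W in edges("square_stock",.016):
    for x in range(-80,5,8):
        w=W[abs(W[:,0]-x)<1.5]
        if len(w): print(x,w[:,1].min().round(1),w[:,1].max().round(1))
for m,W in edges("plate_mid",.006):
    for x in range(-170,-60,10):
        w=W[abs(W[:,0]-x)<1.5]
        if len(w): print(x,w[:,1].min().round(1))
E
```

```text
13.15 [ 0.59065789 -0.03183444  0.08433007] 1.7109660719865634
f tool [12.1 -9.3 -0.8] m [2.25 2.74 0.12]
to home tool mm [ 0.66302379 -0.87381097]
stud 0.66 3561 [ -18.4 -171. ] [ 24.4 -83.2]
-160 -9.3 24.4
-145 -18.2 24.4
-130 -18.3 23.0
-115 -17.6 12.4
-100 -12.7 0.9
-85 -12.7 -9.3
square_stock 0.7 6131 [-78.2 -19.9] [0.6 0.6]
-72 -19.1 0.6
-64 -19.3 0.3
-56 -19.5 0.5
-48 -17.6 -0.9
-40 -17.8 -1.2
-32 -18.0 -1.0
-24 -18.2 -1.3
-16 -18.3 -0.6
-8 -19.2 -0.4
0 -19.4 -0.2
plate_mid 0.75 29119 [-172.4   -0.5] [-8.1 61.2]
-170 0.1
-160 -0.4
-150 0.0
-140 0.0
-130 0.0
-120 0.1
-110 0.2
-100 0.3
-90 0.4
-80 0.0
-70 1.3
```

The stock's outer face lies on the plate line (y ≈ 0), its end is at about +0.6 mm (the block face is at +1), and the stud's outer edge is parallel to the jig. The push is holding steady, so I'm handing in.

```bash
python3 -c "
from workcell import bot
print(bot.job_done())"
```

```text
the job is handed in; nothing more can be done
None
```

I handed the job in at about 13 s: the steel square is still gripped and pressed home, stock flush on the plate, its end stopped at the pivot block, and the blade holding the stud about square, checked by force readings and wrist-camera measurements because the arm hid the corner from the top camera.

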